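# Shut the pantry box and secure it with its turnbutton

## Robot

A 6-joint arm with a two-finger parallel gripper is mounted at the origin on a cart in front of the work surface, level with it; the furniture and walls round the work are solid. World frame = base frame: x ahead of the robot, y to its left, z up, the work surface at z = 0. Lengths are in m, angles in rad, forces in N, time in s.
With the tool pointing down it reaches from about 0.3 to 0.95 m from the base axis. Payload 3.1 kg.
Tool frame: the origin (TCP) lies midway between the tips of the shut fingers; the grasp point (between the pads) lies 19 mm behind it; z points along the fingers, y is the direction in which the jaws open and shut (so a half turn about z gives the same grasp; the last joint's range is limited). The gripper opens to 85 mm and grips with 20 to 120 N. Pads are 22 mm wide; open, the fingers measure 114 mm over their backs; the gripper's body (76 mm by 85 mm) begins 54 mm behind the grasp point. The pads swing forward as they close: fully open they stand 13 mm farther back than shut.
Start: joints at [1.199, 0.308, 1.634, -0, 1.2, -0.07], TCP at [0.186, 0.597, 0.231] pointing down, gripper open.
Joint ranges: [-3.06, 3.06], [-0.79, 1.96], [0.05, 2.63], [-1.19, 4.34], [0.05, 2.64], [-2.94, 2.94]. Speed limits (rad/s): [2.79, 2.79, 3.14, 3.14, 3.14, 3.14].

## Interface

Orientations are given as a unit quaternion [x, y, z, w].
In Python, from workcell import get_obs, viewer, workorder gives the robot as it stands.
- The arm moves only by the tool play_rows, never from a script. Its argument "motion" is a list of rows, each an object of numbers: "dx", "dy", "dz": the shift along the tool's x, y, z in units of 40 mm (1.0 is 40 mm); "spin": the turn about the tool's z in units of 5 degrees (1.0 is 5 degrees). A call has 1 to 8 rows; each row is the pose to reach, as a shift and turn from the pose commanded when the call began, along the tool's axes at that moment; what a row does not reach only later rows make up. A row lasts 1/12 s, in which the tool goes at most 41.7 mm and 7.16 degrees, less where a joint would pass 70% of its speed; a pose out of reach is approached as far as the arm can. A call with a gripper value outside its range is refused whole. "fingers" is the opening, from -1 (shut) to 1 (fully open), set as the call begins (left out, the last holds). The fingers move at their own pace and stop on an object; "squeeze" is the grip in N (left out, the last holds). Time passes only in rows, so rows that repeat a pose let the fingers close. It gives the time, the measured TCP pose, the force and the opening at its end, in the units of the state.
- get_obs(): the state, without advancing time (a new reading comes with each control period).
- viewer.get_image(name): name is "side" or "top"; returns a dict with "image" (480x640x3 uint8, blue, green, red), "depth" (480x640 float32, m along the optical axis (not along the pixel's ray), 0 where there is no reading), "K" (3x3 intrinsics, pixels), "position" and "rotation" of the camera in the world. Camera axes: x right, y down, z forward; pixel columns grow to the right and rows downward; lengths in m; the calibration is good to about 2 mm. A picture is of the moment at which its call begins.
- workorder.job_done(): hands the job in, once; it reports no verdict.
Trained networks look in a picture, given as the dict that the camera call returned (one of the last four; its "shot" number tells which), for a name from the list of things; names that differ only in an ending like _2 or _b are one class to them, and where a whole thing is asked for, a point or a joint stands for the part that bears it (a point fixed in the world has none). Each returns a list of dicts, best first, with "score" (0 to 1); they miss things now and then, are a little off and sometimes report something else, mostly with a low value. They report only what shows in the picture. A call takes as long as a camera call.
- viewer.find_in(picture, label): "box" ([left, top, width, height] in pixels, round what is visible of it).
The state is a dict: "t": time; "joints": joint angles; "qd": joint speeds; "joint_torque": joint torques, N m; "position": TCP position; "ee_rot": TCP orientation; "contact_force": force on the tool from outside, world axes, zero at the start; "ft_torque": the same for the moment, N m; "width": finger opening in m.
Only numpy, scipy, OpenCV 4.12 (cv2) and the standard library are available. Lean on these libraries where they do the work, as an engineer would, in place of code of your own. Each camera call takes 0.05 s, during which the arm holds its last target. There are 200 camera calls.

## Task

Close the lid of the wooden pantry box (the one with the tin in it) fully, then turn its turnbutton so that the steel bar lies square across the front edge of the shut lid and secures it. Leave the grey box with the scrubbing brush as it is: its lid and turnbutton must stay as they are.

Things in the scene. Friction and masses are not known exactly. Their poses are not given: they have to be found in the camera images.
- pantry_box: Box of warm brown wood, 170 (x) x 150 (y) x 70 mm high without lid, fixed to the worktop, turned a little about the vertical; it holds a food tin 40 mm high. Origin at the centre of its underside, x towards the back (hinges), y along its front to the left, z up. A 40 mm cleat on the middle of its front carries the turnbutton. The lid, 172 x 154 x 8 mm, hinges along the top of the back wall (x = +85, z = 70 mm); shut, its top is at z = 78 mm and its front edge at x = -87 mm.
- pantry_lid (a joint): Lid angle in rad: 0 shut on the rim (a firm stop), grows as the front edge rises; it starts about 0.35 to 0.65. A stiff friction hinge holds it where it is left; about 2 N down near the middle or front closes it, straight down at x = -40 mm of the box works.
- pantry_button (a joint): Turnbutton angle in rad about its upright pivot at box x = -107, y = 0 mm, counter-clockwise from above positive: 0 the bar lies along the front of the box (open); +1.57 or -1.57 the bar lies square across the lid's front edge (secured; it may be turned either way, with a firm stop at both). It starts between -0.28 and 0.28, turns with about 0.05 N m of friction and stays where it is left.
- pantry_wing (a point): Centre of the black upright thumb wing on the steel turnbutton of the wooden box, on the pivot axis, 104 mm above the worktop. The wing is 10 mm thick (this frame's x), 44 mm long (y), and stands from 94 to 114 mm above the worktop. Below it lies the steel bar, 18 x 72 mm, long along y, from 84 to 94 mm. z up.
- cleaning_lid_front (a point): Middle of the front edge, on top, of the lid of the other box: painted grey, the same shape and size, with a scrubbing brush in it, its lid also ajar. Leave alone.
- cleaning_bar_end (a point): One end of the steel bar of the grey box's turnbutton, 36 mm from its pivot. Leave alone.

How it is judged:
On the way, in this order (a step that is already met when the one before it is completed fails the run):
1. the wooden box's lid is shut while its turnbutton is still open (value of joint pantry_lid below 0.035 rad and value of joint pantry_button between -0.9 and 0.9 rad), for 0.1 s.
2. the bar lies across the shut lid (value of joint pantry_lid below 0.035 rad and (value of joint pantry_button above 1.36 rad or value of joint pantry_button below -1.36 rad)), for 0.1 s.
At the end, for the whole second after the job is handed in: The wooden box's lid is shut (within 0.035 rad, 6 mm at the front edge) and its turnbutton lies across the lid's front edge within 12 degrees of square, turned either way (all of step 2); the robot touches nothing.
It fails at once if the grey box's lid moved by more than 15 mm (distance of cleaning_lid_front from where it was at the start of the episode above 0.015 m).
It fails at once if the grey box's turnbutton moved by more than 15 mm at its end (distance of cleaning_bar_end from where it was at the start of the episode above 0.015 m).
It also fails if it takes over 43 s, if anything falls off the work surface, if the arm or the gripper's body presses on something with over 40 N, if the wrist force passes 120 N, or if a joint passes its speed limit or range.

## Working session

There is one attempt and no reset: what is moved stays moved. The work goes in short steps, Python scripts to look and compute and a tool call to move; the robot and the scene stay as the last step left them, time stands still between calls to the robot, and variables do not carry over. Pictures are saved under pics/ and viewed, about 8 in all and at most 12, crops included, and the job is handed in when it is done.

Besides the shell and the picture viewer there is one more tool, called after "Call:" by a JSON object that holds its "method" and its "body". play_rows: Moves the arm, as the interface text tells. Its arguments: {"type":"object","properties":{"motion":{"type":"array"},"fingers":{"type":"number"},"squeeze":{"type":"number"}},"required":["motion"]}

```bash
mkdir -p pics; cat > h.py <<'E'
import numpy as np, cv2
from workcell import get_obs, viewer, workorder
def world(p,u,v,z=None):
    K=p["K"];d=p["depth"][int(v),int(u)] if z is None else z
    c=np.array([(u-K[0][2])*d/K[0][0],(v-K[1][2])*d/K[1][1],d])
    return np.array(p["rotation"])@c+np.array(p["position"])
def cloud(p):
    K=p["K"];d=p["depth"];v,u=np.indices(d.shape)
    c=np.stack([(u-K[0][2])*d/K[0][0],(v-K[1][2])*d/K[1][1],d],-1)
    return c@np.array(p["rotation"]).T+np.array(p["position"])
E
python3 - <<'E'
from h import *
o=get_obs();print({k:np.round(o[k],3) for k in o})
for n in("top","side"):
    p=viewer.get_image(n);cv2.imwrite(f"pics/{n}0.png",p["image"]);np.savez(f"{n}0.npz",**{k:p[k] for k in("image","depth","K","position","rotation")})
    print(n,p["position"],np.round(p["rotation"],2).tolist())
    for l in("pantry_box","pantry_lid","pantry_wing","pantry_button"):
        for r in viewer.find_in(p,l)[:2]:
            b=r["box"];print(l,round(r["score"],2),np.round(b),np.round(world(p,b[0]+b[2]/2,b[1]+b[3]/2),3))
E
```

```text
{'t': np.float64(0.0), 'joints': array([ 1.199,  0.309,  1.635, -0.   ,  1.2  , -0.07 ]), 'qd': array([ 0.   ,  0.001,  0.001, -0.001, -0.002, -0.001]), 'joint_torque': array([-0.0000e+00, -4.1525e+01, -2.7667e+01, -0.0000e+00,  1.0000e-02,
       -0.0000e+00]), 'position': array([0.185, 0.596, 0.23 ]), 'ee_rot': array([ 0.15 ,  0.989, -0.001, -0.   ]), 'contact_force': array([0.088, 0.063, 0.114]), 'ft_torque': array([ 0.024,  0.003, -0.011]), 'width': np.float64(0.085)}
top [0.39800948 0.06712512 1.09525041] [-0.7, 0.71, -0.06, 0.06]Traceback (most recent call last):
  File "<stdin>", line 8, in <module>
  File "h.py", line 6, in world
    return np.array(p["rotation"])@c+np.array(p["position"])
           ~~~~~~~~~~~~~~~~~~~~~~~^~
ValueError: matmul: Input operand 1 has a mismatch in its core dimension 0, with gufunc signature (n?,k),(k,m?)->(n?,m?) (size 3 is different from 4)
```

View pics/top0.png

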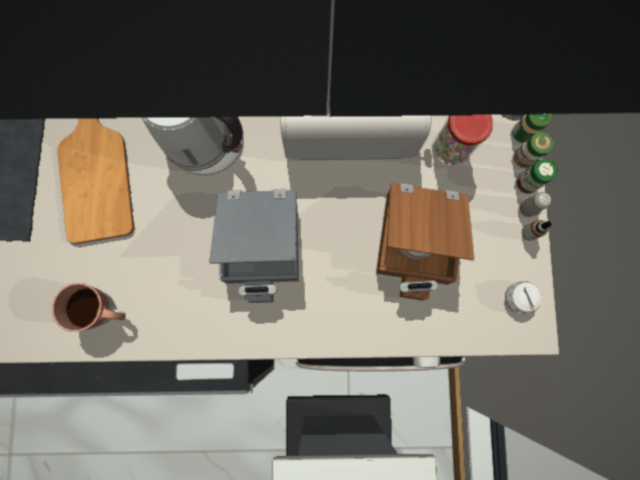

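The top view shows the grey box at about (257,240) px and the wooden box at about (427,235) px. The wooden box's wing is at about (419,286). Rotation comes as a quaternion, so I'll fix the helper.

```bash
cat > h.py <<'E'
import numpy as np, cv2
from scipy.spatial.transform import Rotation as R
from workcell import get_obs, viewer, workorder
def cloud(p):
    K=p["K"];d=p["depth"];v,u=np.indices(d.shape)
    c=np.stack([(u-K[0][2])*d/K[0][0],(v-K[1][2])*d/K[1][1],d],-1)
    return R.from_quat(p["rotation"]).apply(c.reshape(-1,3)).reshape(c.shape)+np.array(p["position"])
E
python3 - <<'E'
from h import *
for n in("top","side"):
    p=viewer.get_image(n);cv2.imwrite(f"pics/{n}1.png",p["image"]);np.savez(f"{n}1.npz",**{k:p[k] for k in("image","depth","K","position","rotation")})
    print(n,p["position"],np.round(p["rotation"],2))
    C=cloud(p)
    for l in("pantry_box","pantry_lid","pantry_wing","pantry_button"):
        for r in viewer.find_in(p,l)[:2]:
            b=r["box"];print(l,round(r["score"],2),np.round(b),np.round(C[int(b[1]+b[3]/2),int(b[0]+b[2]/2)],3))
    if n=="top":
        # steps of height
        for (x,y) in[(419,286),(404,287),(435,286),(257,289),(393,250),(468,254),(390,188),(467,195),(320,60),(350,140),(455,150),(320,320)]: print(x,y,np.round(C[y,x],3))
        reg=np.zeros(C.shape[:2],bool);reg[270:302,395:445]=1
        for lo,hi in((.1,.125),(.08,.1)):
            m=reg&(C[...,2]>lo)&(C[...,2]<hi);P=C[m]
            if len(P)>8:
                w,V=np.linalg.eigh(np.cov(P[:,:2].T));q=(P[:,:2]-P[:,:2].mean(0))@V
                print(lo,len(P),P.mean(0).round(4),"mid",((P.max(0)+P.min(0))/2).round(4),"axis",np.degrees(np.arctan2(V[1,1],V[0,1])),np.ptp(q,axis=0))
E
```

```text
top [0.39800948 0.06712512 1.09525041] [-0.7   0.71 -0.06  0.06]
pantry_box 0.59 [372. 181.  98. 121.] [ 0.548 -0.118  0.165]
pantry_lid 0.93 [386. 184.  92.  80.] [ 0.586 -0.144  0.136]
pantry_wing 0.81 [401. 279.  40.  11.] [ 0.476 -0.123  0.113]
pantry_button 0.73 [402. 281.  36.  10.] [ 0.475 -0.122  0.112]
pantry_button 0.7 [374. 182.  98. 117.] [ 0.549 -0.121  0.161]
419 286 [ 0.473 -0.121  0.112]
404 287 [ 0.473 -0.097  0.092]
435 286 [ 0.474 -0.155  0.093]
257 289 [0.472 0.176 0.114]
393 250 [ 0.556 -0.091  0.007]
468 254 [ 0.523 -0.198  0.172]
390 188 [ 0.667 -0.079  0.082]
467 195 [ 0.652 -0.23   0.078]
320 60 [0.648 0.061 0.625]
350 140 [0.746 0.    0.138]
455 150 [ 0.731 -0.202  0.116]
320 320 [0.416 0.061 0.002]
0.1 132 [ 0.4739 -0.1226  0.1119] mid [ 0.4746 -0.1242  0.1096] axis 92.16129149121282 [0.01041218 0.04400138]
0.08 254 [ 0.4731 -0.1224  0.0916] mid [ 0.4734 -0.1237  0.0898] axis 92.61584465308316 [0.03908858 0.07104797]
side [0.39735796 1.09669101 0.58473503] [-0.08  0.84 -0.53  0.04]
pantry_box 0.57 [278. 142. 109. 100.] [ 0.582 -0.213  0.042]
pantry_lid 0.61 [279. 146.  84.  54.] [ 0.59  -0.081  0.138]
pantry_wing 0.72 [372. 177.  11.  23.] [ 0.471 -0.104  0.102]
pantry_button 0.71 [356. 236.  11.  31.] [0.469 0.201 0.108]
pantry_button 0.45 [369. 176.  11.  21.] [ 0.476 -0.103  0.107]
```

View pics/side1.png

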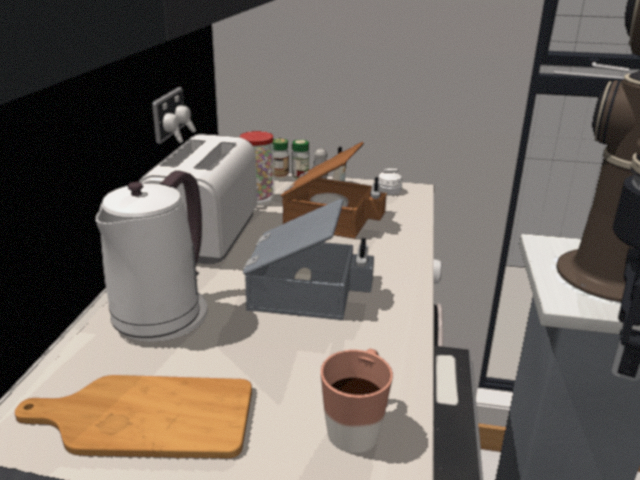

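Both views agree on the wing: about (0.474, -0.1225), top at 0.112. The box yaw is about -6° and the button is at about +0.14 rad. I'll move over the lid now, with the fingers shut.

Call:
{"method": "play_rows", "body": {"motion": [{"dx":-0.5,"dy":-0.5},{"dx":-1.2,"dy":-1.25},{"dx":-1.9,"dy":-2.0},{"dx":-2.6,"dy":-2.75},{"dx":-3.3,"dy":-3.5},{"dx":-4.0,"dy":-4.25},{"dx":-4.7,"dy":-5.0},{"dx":-5.4,"dy":-5.7}], "fingers": -1}}

```text
validation failed for argument at $.mo...
```

Call:
{"method": "play_rows", "body": {"motion": [{"dx":-0.7,"dy":-0.7},{"dx":-1.4,"dy":-1.4},{"dx":-2.1,"dy":-2.15},{"dx":-2.8,"dy":-2.9},{"dx":-3.5,"dy":-3.65},{"dx":-4.2,"dy":-4.4},{"dx":-4.9,"dy":-5.1},{"dx":-5.4,"dy":-5.7}]}}

```text
validation failed for argument at $.mo...
```

Call:
{"method": "play_rows", "body": {"motion": [{"dx":-0.6,"dy":-0.6,"spin":1.4},{"dx":-1.2,"dy":-1.25,"spin":2.8},{"dx":-1.8,"dy":-1.9,"spin":4.2},{"dx":-2.3,"dy":-2.5,"spin":5.6},{"dx":-2.8,"dy":-3.0,"spin":7},{"dx":-3.1,"dy":-3.3,"spin":8.4},{"dx":-3.1,"dy":-3.3,"spin":9.8},{"dx":-3.1,"dy":-3.3,"spin":11.2}]}}

```text
validation failed for argument at $.mo...
```

Call:
{"method": "play_rows", "body": {"motion": [{"spin":1.4},{"spin":2.8},{"spin":2.8}]}}

```text
validation failed for argument at $.mo...
```

All four calls were refused. Probably every row needs all four numbers.

Call:
{"method": "play_rows", "body": {"motion": [{"dx":-0.5,"dy":-0.5,"dz":0,"spin":0},{"dx":-1.2,"dy":-1.25,"dz":0,"spin":0},{"dx":-1.9,"dy":-2.0,"dz":0,"spin":0},{"dx":-2.6,"dy":-2.75,"dz":0,"spin":0},{"dx":-3.3,"dy":-3.5,"dz":0,"spin":0},{"dx":-4.0,"dy":-4.25,"dz":0,"spin":0},{"dx":-4.7,"dy":-5.0,"dz":0,"spin":0},{"dx":-5.4,"dy":-5.7,"dz":0,"spin":0}], "fingers": -1}}

```text
t: 1.27
position: [0.3246, 0.313, 0.2315]
ee_rot: [0.15, 0.989, 0.0, 0.0]
contact_force: [0.6, -0.4, 0.2]
width: -0.0003
```

Call:
{"method": "play_rows", "body": {"motion": [{"dx":-0.7,"dy":-0.7,"dz":0,"spin":0},{"dx":-1.4,"dy":-1.4,"dz":0,"spin":0},{"dx":-2.1,"dy":-2.15,"dz":0,"spin":0},{"dx":-2.8,"dy":-2.9,"dz":0,"spin":0},{"dx":-3.5,"dy":-3.65,"dz":0,"spin":0},{"dx":-4.2,"dy":-4.4,"dz":0,"spin":0},{"dx":-4.9,"dy":-5.1,"dz":0,"spin":0},{"dx":-5.4,"dy":-5.7,"dz":0,"spin":0}]}}

```text
t: 1.93
position: [0.4643, 0.0302, 0.2319]
ee_rot: [0.151, 0.989, -0.0, 0.001]
contact_force: [0.6, 0.4, 0.3]
width: 0.0003
```

Call:
{"method": "play_rows", "body": {"motion": [{"dx":-0.6,"dy":-0.6,"dz":0,"spin":1.4},{"dx":-1.2,"dy":-1.25,"dz":0,"spin":2.8},{"dx":-1.8,"dy":-1.9,"dz":0,"spin":4.2},{"dx":-2.3,"dy":-2.5,"dz":0,"spin":5.6},{"dx":-2.8,"dy":-3.0,"dz":0,"spin":7},{"dx":-3.1,"dy":-3.3,"dz":0,"spin":8.4},{"dx":-3.1,"dy":-3.3,"dz":0,"spin":9.8},{"dx":-3.1,"dy":-3.3,"dz":0,"spin":11.2}]}}

```text
t: 2.6
position: [0.5424, -0.1314, 0.2313]
ee_rot: [0.6, 0.8, 0.0, 0.0]
contact_force: [0.1, -0.4, -0.8]
width: 0.0002
```

Call:
{"method": "play_rows", "body": {"motion": [{"dx":0,"dy":0,"dz":0,"spin":1.4},{"dx":0,"dy":0,"dz":0,"spin":2.8},{"dx":0,"dy":0,"dz":0,"spin":2.8}]}}

```text
t: 2.85
position: [0.5419, -0.1301, 0.2313]
ee_rot: [0.691, 0.723, 0.0, 0.0]
contact_force: [0.6, 0.2, -0.2]
width: -0.0
```

Call:
{"method": "play_rows", "body": {"motion": [{"dx":0,"dy":0,"dz":0.6,"spin":0},{"dx":0,"dy":0,"dz":1.2,"spin":0},{"dx":0,"dy":0,"dz":1.7,"spin":0},{"dx":0,"dy":0,"dz":2.2,"spin":0},{"dx":0,"dy":0,"dz":2.6,"spin":0},{"dx":0,"dy":0,"dz":3.0,"spin":0},{"dx":0,"dy":0,"dz":3.3,"spin":0},{"dx":0,"dy":0,"dz":3.6,"spin":0}]}}

```text
t: 3.52
position: [0.5417, -0.1299, 0.0867]
ee_rot: [0.689, 0.724, -0.0, -0.0]
contact_force: [-0.7, -0.5, 1.7]
width: -0.0003
```

Call:
{"method": "play_rows", "body": {"motion": [{"dx":0,"dy":0,"dz":0.1,"spin":0},{"dx":0,"dy":0,"dz":0.18,"spin":0},{"dx":0,"dy":0,"dz":0.23,"spin":0},{"dx":0,"dy":0,"dz":0.26,"spin":0},{"dx":0,"dy":0,"dz":0.26,"spin":0}]}}

```text
t: 3.93
position: [0.542, -0.1299, 0.078]
ee_rot: [0.69, 0.724, -0.0, -0.0]
contact_force: [-2.9, 1.1, 5.3]
width: -0.0001
```

Force is building at z = 0.078, the shut height. I'll press a little more to confirm, then rise and look.

Call:
{"method": "play_rows", "body": {"motion": [{"dx":0,"dy":0,"dz":0.05,"spin":0},{"dx":0,"dy":0,"dz":0.05,"spin":0},{"dx":0,"dy":0,"dz":0.05,"spin":0}]}}

```text
t: 4.18
position: [0.542, -0.1299, 0.0779]
ee_rot: [0.69, 0.724, -0.0, -0.0]
contact_force: [-6.5, 2.4, 15.5]
width: -0.0003
```

Call:
{"method": "play_rows", "body": {"motion": [{"dx":0,"dy":0,"dz":-0.4,"spin":0},{"dx":0,"dy":0,"dz":-1.2,"spin":0},{"dx":0,"dy":0,"dz":-2.0,"spin":0},{"dx":0,"dy":0,"dz":-2.6,"spin":0},{"dx":0,"dy":0,"dz":-3.0,"spin":0},{"dx":0,"dy":0,"dz":-3.0,"spin":0}], "fingers": 0.2}}

```text
t: 4.68
position: [0.5459, -0.1311, 0.2006]
ee_rot: [0.69, 0.724, 0.003, 0.005]
contact_force: [1.4, 0.2, 0.8]
width: 0.0513
```

```bash
python3 - <<'E'
from h import *
o=get_obs();print(o["position"],o["ee_rot"],o["width"],o["joints"].round(3))
p=viewer.get_image("side");cv2.imwrite("pics/side2.png",cv2.resize(p["image"][120:340,220:480],None,fx=2.5,fy=2.5))
for r in viewer.find_in(p,"pantry_wing")[:1]: 
    b=r["box"];print(r["score"],b,cloud(p)[int(b[1]+b[3]/2),int(b[0]+b[2]/2)])
p=viewer.get_image("top");C=cloud(p);cv2.imwrite("pics/top2.png",p["image"])
M=(C[...,2]>.073)&(C[...,2]<.084)&(C[...,0]>.48)&(C[...,0]<.68)&(C[...,1]<-.03)&(C[...,1]>-.25)
r=cv2.minAreaRect(C[M][:,:2].astype(np.float32)*1000);print("lid",M.sum(),r,C[M].mean(0))
E
```

```text
[ 0.54587007 -0.13114277  0.20061373] [0.69005026 0.723738   0.0025548  0.00523694] 0.05130716277076702 [-0.313  0.212  1.822  0.     1.097 -0.361]
0.58 [372.1, 176.1, 10.7, 22.1] [ 0.46896552 -0.10361197  0.1047653 ]
lid 3969 ((574.39453125, -140.89227294921875), (153.935302734375, 193.01870727539062), 80.2059097290039) [ 0.57816467 -0.10926079  0.07766027]
```

View pics/side2.png

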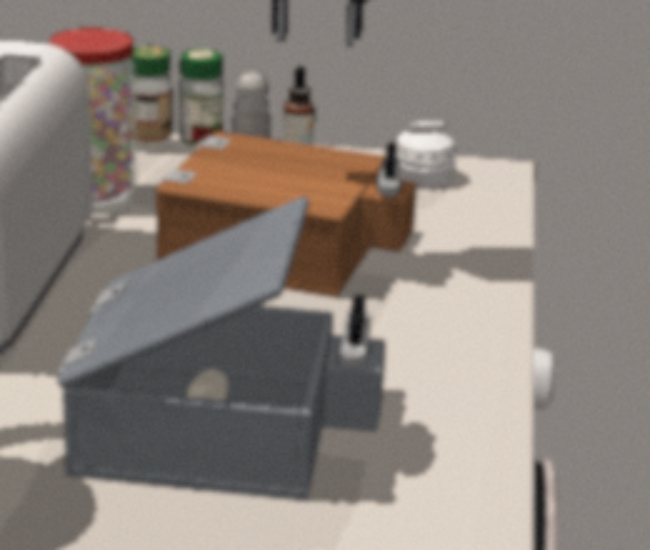

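The crop shows the wooden lid shut, its wing upright at about (390,165), and the grey box unchanged. Next I'll move above the wing.

Call:
{"method": "play_rows", "body": {"motion": [{"dx":0.08,"dy":-0.5,"dz":0,"spin":0},{"dx":0.16,"dy":-1.0,"dz":0.2,"spin":0},{"dx":0.22,"dy":-1.4,"dz":0.5,"spin":0},{"dx":0.26,"dy":-1.69,"dz":0.8,"spin":0},{"dx":0.26,"dy":-1.69,"dz":1.0,"spin":0},{"dx":0.26,"dy":-1.69,"dz":1.0,"spin":0},{"dx":0.26,"dy":-1.69,"dz":1.0,"spin":0}]}}

```text
t: 5.42
position: [0.4738, -0.1226, 0.1537]
ee_rot: [0.69, 0.724, -0.0, -0.001]
contact_force: [-0.3, -0.8, 1.0]
width: 0.051
```

Call:
{"method": "play_rows", "body": {"motion": [{"dx":0,"dy":0,"dz":0.4,"spin":0},{"dx":0,"dy":0,"dz":0.8,"spin":0},{"dx":0,"dy":0,"dz":1.15,"spin":0},{"dx":0,"dy":0,"dz":1.38,"spin":0},{"dx":0,"dy":0,"dz":1.38,"spin":0},{"dx":0,"dy":0,"dz":1.38,"spin":0}]}}

```text
t: 5.92
position: [0.4744, -0.1228, 0.0996]
ee_rot: [0.69, 0.724, -0.0, -0.0]
contact_force: [-0.0, 0.1, 1.0]
width: 0.0512
```

Call:
{"method": "play_rows", "body": {"motion": [{"dx":0,"dy":0,"dz":0,"spin":0},{"dx":0,"dy":0,"dz":0,"spin":0},{"dx":0,"dy":0,"dz":0,"spin":0},{"dx":0,"dy":0,"dz":0,"spin":0},{"dx":0,"dy":0,"dz":0,"spin":0},{"dx":0,"dy":0,"dz":0,"spin":0},{"dx":0,"dy":0,"dz":0,"spin":0},{"dx":0,"dy":0,"dz":0,"spin":0}], "fingers": -1, "squeeze": 40}}

```text
t: 6.58
position: [0.475, -0.123, 0.1007]
ee_rot: [0.69, 0.724, 0.001, 0.001]
contact_force: [0.7, 1.0, 6.4]
width: 0.0085
```

The fingers hold the wing, with a light contact on the bar, so I'll lift about 1.5 mm while turning counter-clockwise.

Call:
{"method": "play_rows", "body": {"motion": [{"dx":0,"dy":0,"dz":-0.04,"spin":-0.5},{"dx":0,"dy":0,"dz":-0.04,"spin":-1.3},{"dx":0,"dy":0,"dz":-0.04,"spin":-2.1},{"dx":0,"dy":0,"dz":-0.04,"spin":-2.9},{"dx":0,"dy":0,"dz":-0.04,"spin":-3.7},{"dx":0,"dy":0,"dz":-0.04,"spin":-4.5},{"dx":0,"dy":0,"dz":-0.04,"spin":-5.3},{"dx":0,"dy":0,"dz":-0.04,"spin":-6.0}]}}

```text
t: 7.25
position: [0.475, -0.123, 0.1008]
ee_rot: [0.478, 0.878, 0.0, 0.001]
contact_force: [4.9, -0.7, -4.6]
width: 0.0086
```

Call:
{"method": "play_rows", "body": {"motion": [{"dx":0,"dy":0,"dz":0,"spin":-0.8},{"dx":0,"dy":0,"dz":0,"spin":-1.6},{"dx":0,"dy":0,"dz":0,"spin":-2.4},{"dx":0,"dy":0,"dz":0,"spin":-3.2},{"dx":0,"dy":0,"dz":0,"spin":-4.0},{"dx":0,"dy":0,"dz":0,"spin":-4.8},{"dx":0,"dy":0,"dz":0,"spin":-5.5},{"dx":0,"dy":0,"dz":0,"spin":-6.0}]}}

```text
t: 7.92
position: [0.475, -0.123, 0.1008]
ee_rot: [0.235, 0.972, 0.0, 0.002]
contact_force: [5.0, 0.1, -4.8]
width: 0.0088
```

Call:
{"method": "play_rows", "body": {"motion": [{"dx":0,"dy":0,"dz":0,"spin":-0.7},{"dx":0,"dy":0,"dz":0,"spin":-1.4},{"dx":0,"dy":0,"dz":0,"spin":-2.1},{"dx":0,"dy":0,"dz":0,"spin":-2.8},{"dx":0,"dy":0,"dz":0,"spin":-3.4},{"dx":0,"dy":0,"dz":0,"spin":-3.4},{"dx":0,"dy":0,"dz":0,"spin":-3.4}]}}

```text
t: 8.5
position: [0.475, -0.123, 0.1008]
ee_rot: [0.09, 0.996, -0.0, 0.001]
contact_force: [5.9, -0.3, -6.6]
width: 0.0088
```

```bash
python3 - <<'E'
from h import *
o=get_obs();q=o["ee_rot"];print(o["t"],o["position"],"psi",2*np.degrees(np.arctan2(q[1],q[0]))-90,o["width"],o["ft_torque"],o["contact_force"])
p=viewer.get_image("top");cv2.imwrite("pics/top3.png",cv2.resize(p["image"][160:320,360:500],None,fx=4,fy=3.75))
E
```

```text
8.5 [ 0.47498829 -0.12299098  0.10080352] psi 79.62771218923226 0.008770141286363943 [-0.05248331 -0.91348106  0.07558221] [ 5.93272971 -0.31929616 -6.63734251]
```

View pics/top3.png

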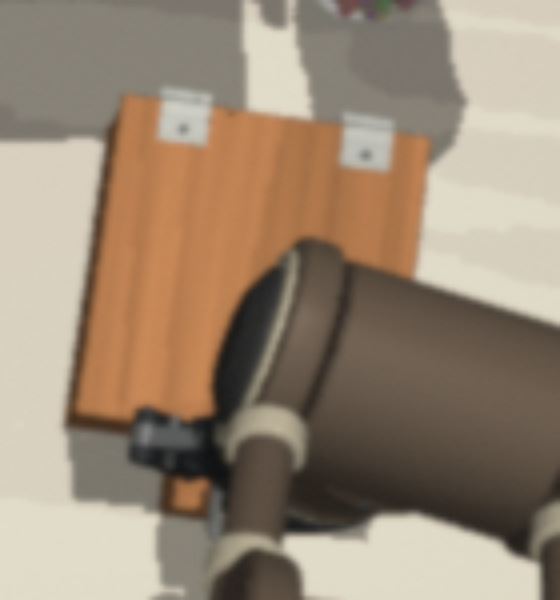

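The picture shows the lid shut and the gripper over the button. The command was reached with only friction torque, so the stop hasn't been met yet. I'll turn further.

Call:
{"method": "play_rows", "body": {"motion": [{"dx":0,"dy":0,"dz":0,"spin":-0.3},{"dx":0,"dy":0,"dz":0,"spin":-0.6},{"dx":0,"dy":0,"dz":0,"spin":-0.8},{"dx":0,"dy":0,"dz":0,"spin":-0.8}]}}

```text
t: 8.88
position: [0.475, -0.123, 0.1008]
ee_rot: [0.057, 0.998, 0.0, 0.002]
contact_force: [5.7, -1.2, -6.3]
width: 0.0085
```

```bash
python3 - <<'E'
from h import *
o=get_obs();q=o["ee_rot"];print("psi",2*np.degrees(np.arctan2(q[1],q[0]))-90,o["width"],o["ft_torque"],o["contact_force"],o["joints"])
p=dict(np.load("top1.npz"));C=cloud(p)
p=viewer.get_image("top");C=cloud(p);M=((C[...,2]>.072)&(C[...,2]<.084)&(C[...,0]>.48)&(C[...,0]<.68)&(C[...,1]<-.03)&(C[...,1]>-.25)).astype(np.uint8)
# yaw from left edge of lid
L=[]
for v in range(195,262):
    us=np.where(M[v,370:420])[0]
    if len(us): L.append(C[v,370+us[0],:2])
vx,vy,_,_=cv2.fitLine(np.array(L,np.float32),cv2.DIST_HUBER,0,.01,.01).ravel();print("yaw",np.degrees(np.arctan(vy/vx)),len(L))
E
```

```text
psi 83.40936973893989 0.008539292105981158 [-0.15581306 -0.82974575 -0.84821917] [ 5.74194092 -1.1772463  -6.3470974 ] [-3.42878104e-01  2.25064989e-01  2.04266115e+00  1.63607182e-03
  8.70939692e-01 -1.79969821e+00]
yaw -9.704146 67
```

The torque jumped to 0.85 N m, so the stop is reached. Now I'll release, rise and back away.

Call:
{"method": "play_rows", "body": {"motion": [{"dx":0,"dy":0,"dz":0,"spin":0},{"dx":0,"dy":0,"dz":0,"spin":0},{"dx":0,"dy":0,"dz":0,"spin":0},{"dx":0,"dy":0,"dz":0,"spin":0},{"dx":0,"dy":0,"dz":0,"spin":0},{"dx":0,"dy":0,"dz":0,"spin":0}], "fingers": 0.2}}

```text
t: 9.43
position: [0.4737, -0.1227, 0.1013]
ee_rot: [0.055, 0.998, -0.0, -0.0]
contact_force: [0.5, -0.2, 0.7]
width: 0.0507
```

Call:
{"method": "play_rows", "body": {"motion": [{"dx":0,"dy":0,"dz":-0.4,"spin":0},{"dx":0,"dy":0,"dz":-1.0,"spin":0},{"dx":0,"dy":0,"dz":-1.7,"spin":0},{"dx":0,"dy":0,"dz":-2.4,"spin":0},{"dx":0,"dy":0,"dz":-3.1,"spin":0},{"dx":0,"dy":0,"dz":-3.5,"spin":0},{"dx":0,"dy":0,"dz":-3.5,"spin":0}]}}

```text
t: 10.02
position: [0.4768, -0.1238, 0.2461]
ee_rot: [0.055, 0.998, -0.001, 0.004]
contact_force: [1.5, -0.0, 0.4]
width: 0.0512
```

Call:
{"method": "play_rows", "body": {"motion": [{"dx":0,"dy":0.6,"dz":0,"spin":0},{"dx":0,"dy":1.4,"dz":0,"spin":0},{"dx":0,"dy":2.2,"dz":0,"spin":0},{"dx":0,"dy":3.0,"dz":0,"spin":0},{"dx":0,"dy":3.8,"dz":0,"spin":0},{"dx":0,"dy":4.5,"dz":0,"spin":0},{"dx":0,"dy":5.0,"dz":0,"spin":0},{"dx":0,"dy":5.0,"dz":0,"spin":0}]}}

```text
t: 10.68
position: [0.495, 0.0793, 0.2398]
ee_rot: [0.053, 0.999, 0.001, -0.001]
contact_force: [-1.0, 0.0, -0.1]
width: 0.0514
```

```bash
python3 - <<'E'
from h import *
o=get_obs();print(o["t"],o["position"],o["contact_force"])
p=viewer.get_image("top");C=cloud(p);cv2.imwrite("pics/top4.png",cv2.resize(p["image"][160:320,360:500],None,fx=4,fy=3.75))
reg=np.zeros(C.shape[:2],bool);reg[255:310,395:445]=1
P=C[reg&(C[...,2]>.1)&(C[...,2]<.125)];vx,vy,x,y=cv2.fitLine(P[:,:2].astype(np.float32),cv2.DIST_L2,0,.01,.01).ravel();print("wing",np.degrees(np.arctan(vy/vx)),len(P),x,y)
M=(C[...,2]>.072)&(C[...,2]<.084)
for s,(a,b) in((0,(370,420)),(-1,(425,480))):
    L=[]
    for v in range(197,262):
        us=np.where(M[v,a:b])[0]
        if len(us): L.append(C[v,a+us[s],:2])
    vx,vy,_,_=cv2.fitLine(np.array(L,np.float32),cv2.DIST_HUBER,0,.01,.01).ravel();print("yaw",np.degrees(np.arctan(vy/vx)))
m=M&(C[...,0]>.5)&(C[...,0]<.67)&(C[...,1]<-.07)&(C[...,1]>-.2);A=C[m];print("plane",np.linalg.lstsq(np.c_[A[:,:2],np.ones(len(A))],A[:,2],rcond=None)[0])
D=cloud(dict(np.load("top1.npz")));g=(slice(190,305),slice(210,300));d=np.abs(D[g]-C[g])[...,2];print("grey changed frac",(d>.01).mean())
E
```

```text
10.6833 [0.49502717 0.07930986 0.23977783] [-0.96123302  0.02842887 -0.11477441]
wing -9.842528 146 0.47370097 -0.12270144
yaw -9.751733
yaw -9.60901
plane [ 0.00032849 -0.00196172  0.07726969]
grey changed frac 0.4914975845410628
```

View pics/top4.png

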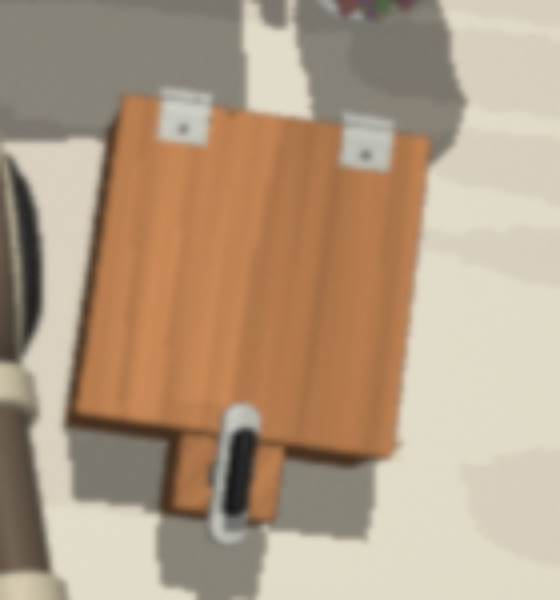

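The lid is shut and level, and the wing at -9.8° is square to the box at -9.7°. The grey-box comparison was spoiled because the arm covers that part of the picture, so I'll check it from the side camera before handing in.

```bash
python3 - <<'E'
from h import *
p=viewer.get_image("side");C=cloud(p);D=cloud(dict(np.load("side1.npz")))
g=(slice(205,315),slice(245,375));print("grey changed frac side",(np.linalg.norm(D[g]-C[g],axis=-1)>.015).mean())
workorder.job_done()
E
```

```text
grey changed frac side 0.01104895104895105
the job is handed in; nothing more can be done
```

The wooden box's lid is shut and its turnbutton is turned across the front edge. The job was handed in at about 10.7 s of the 43 s allowed.

I pressed the lid down with shut fingers until it met the rim, at about 15 N. Then I gripped the wing and turned it counter-clockwise until it hit the stop, released it and backed away.

**Lid:** it lies level, with a slope below 0.002 and its top at about 0.077 m.

**Turnbutton:** the wing is within about 0.2° of square to the box (wing -9.8°, box -9.7°). My early box yaw estimate of about -6° was off, but the later edge fits and the stop settled it.

**Robot clear:** the arm was well away, with no contact force beyond about 1 N of sensor noise.

**Grey box:** the side view is unchanged before and after (1% of pixels differ). The same check from the top camera failed because the arm was covering the grey box at the time.

The first four move calls were refused because rows need all four numbers. Nothing moved.

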